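# Shut and bolt the spring guard of a brake test box

### The arm

A 7-joint arm with a two-finger parallel gripper is mounted at the origin on the work surface. World frame = base frame: x ahead of the robot, y to its left, z up, the work surface at z = 0. Lengths are in m, angles in degrees, forces in N, time in s.
With the tool pointing down it reaches from about 0.4 to 0.85 m from the base axis. Payload 10.4 kg.
Tool frame: the origin (TCP) lies at the very end of the fingers, on their centre line; the grasp point (between the pads) lies 19 mm behind it; z points along the fingers, y is the line along which they close (so a half turn about z gives the same grasp; the last joint's range is limited). The gripper opens to 87 mm and grips with 3 to 60 N. Pads are 19 mm wide; open, the fingers measure 117 mm over their backs; the gripper's body (75 mm by 190 mm) begins 51 mm behind the grasp point.
Start: joints at [73.132, 19.034, -3.707, 83.658, 1.238, 77.344, -5.071], TCP at [0.168, -0.602, 0.223] pointing down, gripper open.
Joint ranges: [-148.97, 148.97], [-28.65, 121.19], [-84.17, 76.75], [9.2, 138.47], [-72.65, 252.65], [3.7, 117.97], [-149.18, 149.18]. Speed limits (degrees/s): [127.2, 127.2, 159.86, 159.86, 180, 180, 180].

### API

Orientations are given as [roll, pitch, yaw] about the fixed x, y, z axes, in that order (R = Rz(yaw) Ry(pitch) Rx(roll)).
In Python, from plant import robot, kin, eyes, order gives the robot as it stands. The module is installed in compiled form; this text tells all that it offers. Calls block until the motion is done:
- robot.move_pose(position, orientation): joint-space move of the TCP to a pose.
- robot.move_linear(position, orientation=None, max_speed=0.15, max_force=None): straight line of the TCP; orientation=None keeps the orientation; max_speed is the mean speed in m/s. With max_force (N) it stops when the force on the tool has changed by that much, and returns True; else False.
- robot.set_joints(angles): joint-space move.
- robot.gripper_to(opening, grasp_force=None): opening from 0.0 (shut) to 1.0 (fully open); grasp_force is the grip in N (None keeps the last); returns when the fingers have stopped.
- robot.sleep(seconds).
- kin.inverse_kinematics(position, orientation): joint angles nearest the present ones, or None.
- robot.get_obs(): the state.
- eyes.capture(name): name is "side" or "top"; returns the picture (400x640x3 uint8, red, green, blue); there is no depth.
- eyes.camera_info(name): a dict with "camera_matrix" (3x3 intrinsics, pixels), "view" (4x4, takes a point from world to camera coordinates). Camera axes: x right, y down, z forward; pixel columns grow to the right and rows downward; lengths in m; the calibration is good to about 2 mm. A picture is of the moment at which its call begins. camera_info takes no time and is no camera call.
A pose or a line that the arm cannot do raises robot.PlanningError and nothing moves.
- order.hand_in(): hands the job in; it is judged then, once.
The state is a dict: "time_s": time; "joints": joint angles; "joint_velocities": joint speeds; "joint_efforts": joint torques, N m; "tool_pos": TCP position; "eef_rot": TCP orientation; "wrist_force": force on the tool from outside, world axes, zero at the start; "ft_torque": the same for the moment, N m; "gripper_width": opening from 0.0 (shut) to 1.0 (fully open); "gripper_force": force on a finger pad.
Only numpy, scipy, OpenCV 4.12 (cv2) and the standard library are available. Lean on these libraries where they do the work, as an engineer would, in place of code of your own. Each camera call takes 0.05 s, during which the arm holds its last target. There are 200 camera calls.

### The job

The brake cylinder in the blue test box is about to be pressurised, so its guard has to be shut and bolted. Take the red D-handle of the slide bolt, pull the guard down flat against its springs, and while holding it there shoot the bolt fully home into the yellow keeper on the left, so that the guard stays shut when you let go. Leave the other things on the bench where they are.

Things in the scene. Friction and masses are not known exactly. Their poses are not given: they have to be found in the camera images.
- test_box: Brake-cylinder pressure-test box, fixed to the bench: bed plate 240 (x) x 232 (y) mm, two blue side cheeks 118 mm high, a brake cylinder clamped in the open-fronted bay. Origin: centre of its underside, on the bench. Its x points from the front (robot side) to the rear, where the guard is hinged, y to its left, z up. The left cheek carries the yellow keeper lug, top at z = 161 mm
- guard_hinge (a point): middle of the guard's hinge line, at (90, 0, 115) mm in the box's frame; the line runs along the box's y
- guard (a joint): Angle of the guard, rad: grey steel frame with a clear window, 190 mm wide, 180 mm from hinge to front edge. 0 = shut, level on its stops; 0.8 = open, front edge raised, held there by two torsion springs. They act over the whole swing: at the red bar, along its arc, about 6 N starts it down and 9 N keeps it shut. Let go unbolted, it springs open
- bolt (a joint): Travel of the slide bolt, m: 0 = drawn, 0.040 = home. Round steel bar, 16 mm thick, sliding along the box's y on top of the guard (axis 160 mm before the hinge line, 20 mm above it when shut); it shoots towards +y (left). Friction 2.5 N, stays where left. Drawn, its round nose is 9 mm short of the keeper, which it can enter only with the guard within about 5 mm of shut
- bolt_bar (a point): Middle of the bolt's red D-handle bar: round, 16 mm thick, along the box's y, 60 mm free between the rods that carry its ends; 45 mm clear to the guard's front edge. It lies 235 mm before the hinge line and 30 mm above it when shut (box frame x -145, z 145; y -25 with the bolt drawn, +15 home). Moves with guard and bolt; gripped from above it turns between the pads as the guard swings
- keeper_slot (a point): centre of the slot in the yellow keeper lug, at (-70, 104, 135.5) mm in the box's frame: a hole along y through the 14 mm thick lug, 22 mm wide and 23 mm high, into which the bolt is shot
- piston: A spare brake piston: aluminium cup standing on end, 52 mm diameter, 62 mm high, just left of the test box; origin: centre of its underside
- wrench: A steel wrench, 190 mm long, lying just right of the test box; origin: centre of its underside, x along its length
- bearing: A tapered bearing cone lying flat, 86 mm outside, 52 mm bore, 26 mm high, left front of the bench; origin: centre of its underside
- lining: A brake lining pad, 90 x 60 x 18 mm, dark with two copper rivets, right front of the bench; origin: centre of its underside
- tie_bolt: A wheel tie bolt standing on its head, 106 mm high, head 29 mm across, right of the bench; origin: centre of its underside
- grease_can: A can with a yellow label, 66 mm diameter, 100 mm high, right of the bench; origin: centre of its underside
- brush: A brush, 180 mm long, lying at the left of the bench; origin: centre of its underside

How it is judged:
By the outcome, as a careful person would: the job done as asked, in the order asked, and still so for the second after the job is handed in, with the robot touching nothing.
It also fails if it takes over 38 s, if anything falls off the work surface, if the arm or the gripper's body presses on something with over 40 N, if the wrist force passes 120 N, or if a joint passes its speed limit or range.

## Working session

There is one attempt and no reset: what is moved stays moved. The work goes in short steps, each a Python script; the robot and the scene stay as the last script left them, time stands still between calls to the robot, and variables do not carry over. Pictures are saved under pics/ and viewed, at most 10 in all, crops included, and the job is handed in when it is done.

```bash
mkdir -p pics; python3 - <<'E'
from plant import robot,kin,eyes,order
import cv2,numpy as np
for n in("side","top"):
    im=eyes.capture(n);cv2.imwrite(f"pics/{n}0.png",im[:,:,::-1]);i=eyes.camera_info(n)
    print(n,np.round(i["camera_matrix"],1).tolist(),np.round(i["view"],3).tolist())
o=robot.get_obs();print(o["time_s"],o["tool_pos"],o["eef_rot"],o["wrist_force"])
E
```

```text
side [[373.0, 0.0, 320.9], [0.0, 373.0, 202.6], [0.0, 0.0, 1.0]] [[0.987, -0.159, -0.015, -0.495], [-0.119, -0.669, -0.734, 0.122], [0.107, 0.726, -0.679, 1.22], [0.0, 0.0, 0.0, 1.0]]
top [[446.2, 0.0, 319.2], [0.0, 446.2, 194.0], [0.0, 0.0, 1.0]] [[-0.005, -1.0, 0.007, -0.011], [-0.997, 0.005, -0.082, 0.544], [0.082, -0.007, -0.997, 1.335], [0.0, 0.0, 0.0, 1.0]]
0.1 [ 0.16769552 -0.6017175   0.22183006] [-1.79926426e+02  4.53644859e-03  1.55760500e+01] [0.23708325 0.00437159 0.69253419]
```

View pics/side0.png

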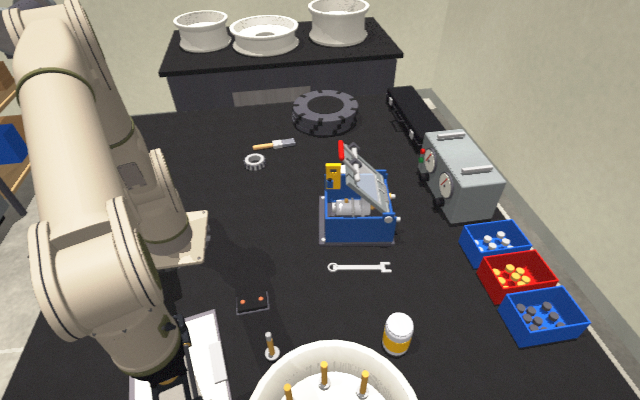

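View pics/top0.png

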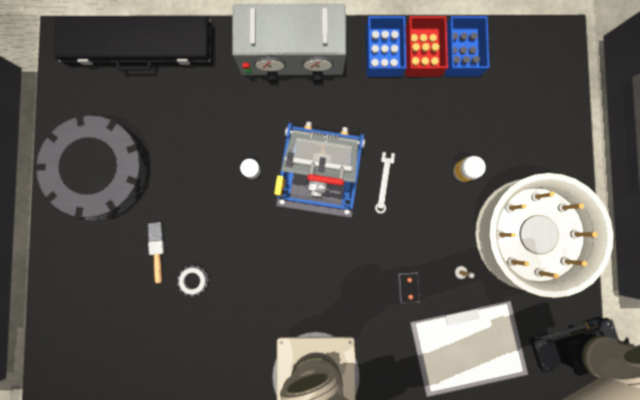

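The side view shows the blue box near (357,210), with the red bar near (341,150) and the yellow keeper near (333,175). In the top view the bar is near (325,181) and the keeper near (279,185). The box is yawed by a few degrees. Next I'll measure with colour masks and rays.

```bash
cat > h.py <<'E'
import cv2,numpy as np
from plant import robot,kin,eyes,order
def masks(im):
    h=cv2.cvtColor(im,cv2.COLOR_RGB2HSV);H,S,V=cv2.split(h)
    return dict(red=((H<8)|(H>172))&(S>150)&(V>80),yellow=(H>18)&(H<32)&(S>150)&(V>90),blue=(H>100)&(H<125)&(S>130)&(V>50))
def ray(n,uv):
    i=eyes.camera_info(n);K,V=np.array(i["camera_matrix"]),np.array(i["view"]);R,t=V[:3,:3],V[:3,3]
    d=R.T@np.linalg.solve(K,[*uv,1]);return -R.T@t,d/np.linalg.norm(d)
def onz(n,uv,z):
    c,d=ray(n,uv);return c+d*(z-c[2])/d[2]
def tri(a,b):
    (c1,d1),(c2,d2)=ray("side",a),ray("top",b)
    s=np.linalg.lstsq(np.c_[d1,-d2],c2-c1,rcond=None)[0];p,q=c1+s[0]*d1,c2+s[1]*d2
    return (p+q)/2,np.linalg.norm(p-q)
def blob(m,roi):
    u0,v0,u1,v1=roi;k=np.zeros(m.shape,np.uint8);k[v0:v1,u0:u1]=m[v0:v1,u0:u1]
    n,l,s,c=cv2.connectedComponentsWithStats(k);j=1+np.argmax(s[1:,4]);return c[j],s[j],cv2.minAreaRect(np.argwhere(l==j)[:,::-1].astype(np.float32))
E
python3 - <<'E'
from h import *
S,T=eyes.capture("side"),eyes.capture("top");ms,mt=masks(S),masks(T)
rs,rt=(300,130,410,260),(260,110,380,230)
for c in("red","yellow"):
    a,b=blob(ms[c],rs),blob(mt[c],rt);print(c,a,b,tri(a[0],b[0]))
print("keeper z161 top", onz("top",blob(mt["yellow"],rt)[0],.15))
a=cv2.resize(S[125:260,300:415],None,fx=4,fy=4,interpolation=2);b=cv2.resize(T[110:225,262:377],None,fx=4,fy=4,interpolation=2)
o=np.zeros((560,800,3),np.uint8);o[:540,:400]=a[:,:400];o[:460,400:]=b[:,:400]
cv2.imwrite("pics/z1.png",o[:,:,::-1])
E
```

```text
red (array([340.5       , 149.79464286]), array([338, 140,   6,  21, 112], dtype=int32), ((340.5, 150.0), (20.0, 5.0), 90.0)) (array([325.31553398, 179.37864078]), array([307, 175,  37,  10, 206], dtype=int32), ((325.0057373046875, 179.46241760253906), (36.645782470703125, 6.082287788391113), 8.746162414550781)) (array([ 0.55659895, -0.02656784,  0.30361722]), np.float64(0.001709058552841823))
yellow (array([333.51245552, 173.49466192]), array([325, 163,  17,  26, 281], dtype=int32), ((333.0, 175.5), (16.0, 25.0), 0.0)) (array([279.15384615, 186.03076923]), array([274, 176,  10,  19,  65], dtype=int32), ((279.0135192871094, 185.41891479492188), (7.726752281188965, 18.248287200927734), 9.462322235107422)) (array([0.56068039, 0.10011149, 0.11930208]), np.float64(0.003877124566588286))
keeper z161 top [0.55564161 0.09778105 0.15      ]
```

View pics/z1.png

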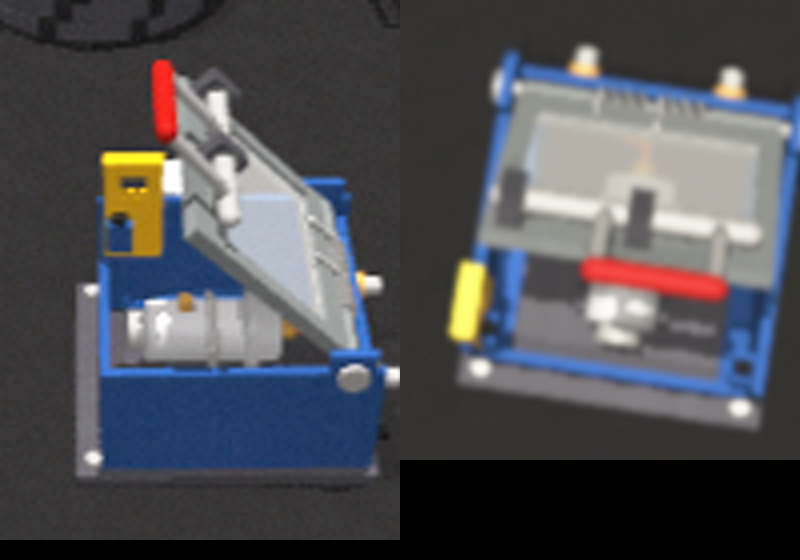

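Bar is at about (0.557, −0.027, 0.304), which matches a guard angle of 0.8 (predicted z 0.3045). Yaw from the plate's front screws, bar and keeper edges is about −9°. I'll check that the path is reachable, then move to a pose above the bar.

```bash
cat >> h.py <<'E'
YAW=np.radians(-9.0);c_,s_=np.cos(YAW),np.sin(YAW)
BX=np.array([c_,s_,0]);BY=np.array([-s_,c_,0]);BAR0=np.array([.5566,-.0266,.3040])
def off(th): # bar minus hinge in the box's x,z
    c,s=np.cos(th),np.sin(th);return np.array([-.235*c+.030*s,.030*c+.235*s])
def bar(th,y=0,b0=BAR0,th0=.8):
    d=off(th)-off(th0);return b0+d[0]*BX+y*BY+np.array([0,0,d[1]])
G=np.array([0,0,-.019])
def st(l=""):
    o=robot.get_obs();print(l,round(o["time_s"],2),np.round(o["tool_pos"],4),np.round(o["wrist_force"],1),round(o["gripper_width"],3),round(o["gripper_force"],1));return o
E
python3 - <<'E'
from h import *
for yaw in(81,-99):
    for p in(BAR0+[0,0,.08],BAR0,bar(.4),bar(0),bar(0,.04)):
        q=kin.inverse_kinematics(p+G,[180,0,yaw]);print(yaw,None if q is None else np.round(q,1))
o=robot.get_obs()
robot.gripper_to(.42,grasp_force=50)
robot.move_linear(o["tool_pos"]+[0,0,.2],max_speed=.3)
st()
E
```

```text
81 [ 38.1  13.6 -48.8  77.7  10.2  93.1 -18.3]
81 [ 37.8  14.  -47.1  86.6  10.3  83.9 -18.5]
81 [ 43.4   7.1 -49.4 101.4   5.6  74.1 -16.4]
81 [ 44.6   8.4 -51.2 111.8   7.4  63.1 -18.7]
81 [ 44.4  10.9 -57.  110.7  10.2  63.6 -25.6]
-99 None
-99 None
-99 None
-99 None
-99 [ 60.1  20.3 -77.6 110.3  21.6  66.7 145.4]
 2.08 [ 0.1677 -0.6018  0.421 ] [ 0.7  0.3 -0.1] 0.423 0.0
```

```bash
python3 - <<'E'
from h import *
robot.move_pose(BAR0+G+[0,0,.07],[180,0,81]);st()
S=eyes.capture("side");T=eyes.capture("top")
o=np.zeros((600,800,3),np.uint8)
o[:,:400]=cv2.resize(S[90:240,290:390],(400,600),interpolation=2);o[:,400:]=cv2.resize(T[100:250,270:370],(400,600),interpolation=2)
cv2.imwrite("pics/a.png",o[:,:,::-1])
E
```

```text
4.56 [ 0.5567 -0.0279  0.3549] [-0.1 -0.3  0.6] 0.414 0.0
```

View pics/a.png

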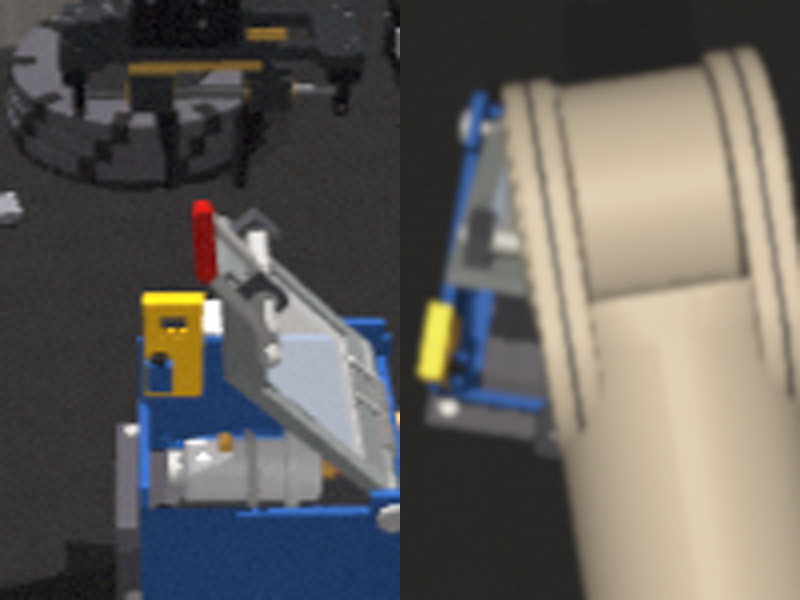

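In the side crop the fingertips, at (170,185) and (240,185), straddle the red bar at (204,240), so the tool is well centred. Next I descend and grip.

```bash
python3 - <<'E'
from h import *
hit=robot.move_linear(BAR0+G,max_speed=.12,max_force=8);st(hit)
if not hit:
    robot.gripper_to(0.0,grasp_force=50);st("grip")
    S=eyes.capture("side");cv2.imwrite("pics/g.png",cv2.resize(S[90:240,290:390],(400,600),interpolation=2)[:,:,::-1])
E
```

```text
False 5.39 [ 0.5569 -0.0265  0.2857] [0.8 0.  0.7] 0.418 0.0
grip 5.92 [ 0.5574 -0.0267  0.2854] [ 6.6 -0.1 -0.6] 0.171 50.0
```

View pics/g.png

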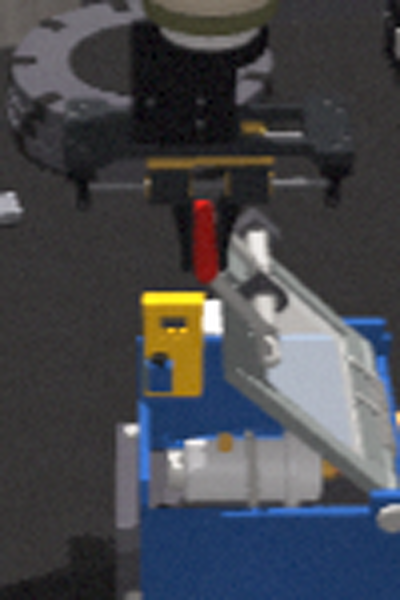

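The gripper holds the bar between the pads: the opening is about 15 mm at 50 N. Next I pull it down along the arc, watching the forces.

```bash
python3 - <<'E'
from h import *
b0=BAR0+[.0008,0,0]
for th in(.68,.55,.42,.28,.14,.05,0):
    hit=robot.move_linear(bar(th,b0=b0)+G,max_speed=.1,max_force=35);o=st((th,hit))
    if hit or np.linalg.norm(o["wrist_force"])>45: break
S=eyes.capture("side");cv2.imwrite("pics/d.png",cv2.resize(S[120:260,290:410],(600,600*140//120),interpolation=2)[:600,:,::-1])
E
```

```text
(0.68, False) 6.4 [ 0.5376 -0.0234  0.268 ] [ 6.8 -1.4  5.4] 0.17 50.1
(0.55, False) 6.86 [ 0.5173 -0.0201  0.2454] [ 7.3 -0.9  4.8] 0.166 50.1
(0.42, False) 7.32 [ 0.5002 -0.0173  0.2204] [ 7.4 -0.8  5.2] 0.167 50.0
(0.28, False) 7.8 [ 0.4851 -0.0149  0.1909] [ 7.2 -0.1  6.2] 0.164 49.5
(0.14, False) 8.28 [ 0.4739 -0.013   0.1594] [ 3.8 -0.5  7.5] 0.162 49.1
(0.05, False) 8.65 [ 0.4688 -0.0122  0.1384] [ 1.4 -0.3  8.7] 0.162 48.9
(0, False) 8.92 [ 0.4668 -0.0119  0.1265] [-0.9  0.7 10.6] 0.166 49.0
```

View pics/d.png

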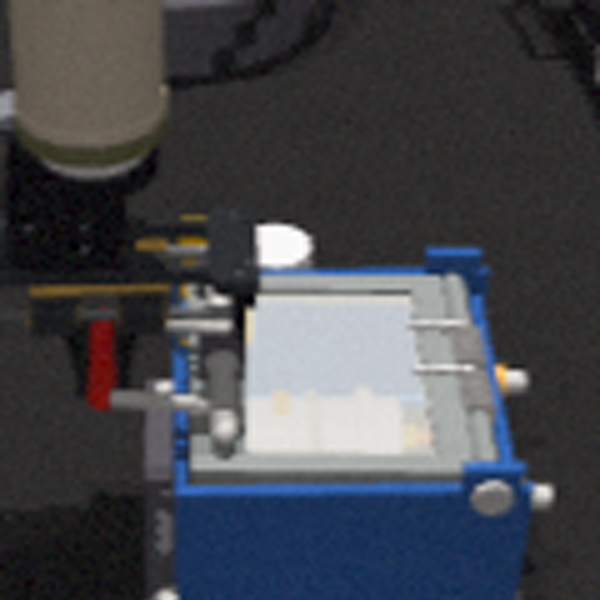

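The guard lies level on the cheeks (row ~480 at the right cheek), with the red bar held at (100,365). I'll press 2 mm more to seat it, then shoot the bolt along box y.

```bash
python3 - <<'E'
from h import *
p=robot.get_obs()["tool_pos"].copy()
robot.move_linear(p+[0,0,-.0025],max_speed=.05,max_force=15);st("press")
p=robot.get_obs()["tool_pos"].copy()+[0,0,-.0003]
for y in(.012,.026,.040,.045):
    hit=robot.move_linear(p+y*BY,max_speed=.06,max_force=25);o=st((y,hit))
    print("travel",np.round((o["tool_pos"]-p)@BY,4))
    if hit: break
E
```

```text
press 9.22 [ 0.4666 -0.0118  0.1249] [-4.8 -0.7 10.9] 0.159 48.9
(0.012, False) 9.57 [0.4688 0.001  0.1256] [-3.1  3.3 11.7] 0.158 48.9
travel 0.013
(0.026, False) 9.95 [0.471  0.015  0.1256] [-3.4  1.9 10.5] 0.163 48.9
travel 0.0271
(0.04, True) 10.22 [0.4721 0.0225 0.1253] [-4.2 -6.6 10. ] 0.163 49.0
travel 0.0347
```

```bash
python3 - <<'E'
from h import *
p=robot.get_obs()["tool_pos"].copy()
hit=robot.move_linear(p+.008*BY,max_speed=.02,max_force=30);o=st(hit);print((o["tool_pos"]-p)@BY)
S=eyes.capture("side");T=eyes.capture("top")
o=np.zeros((600,800,3),np.uint8)
o[:,:400]=cv2.resize(S[140:260,300:380],(400,600),interpolation=2);o[:,400:]=cv2.resize(T[130:250,250:330],(400,600),interpolation=2)
cv2.imwrite("pics/s.png",o[:,:,::-1])
E
```

```text
False 10.72 [0.4721 0.023  0.1251] [ -9.2 -26.9  10.6] 0.159 49.0
0.0005005012251482932
```

View pics/s.png

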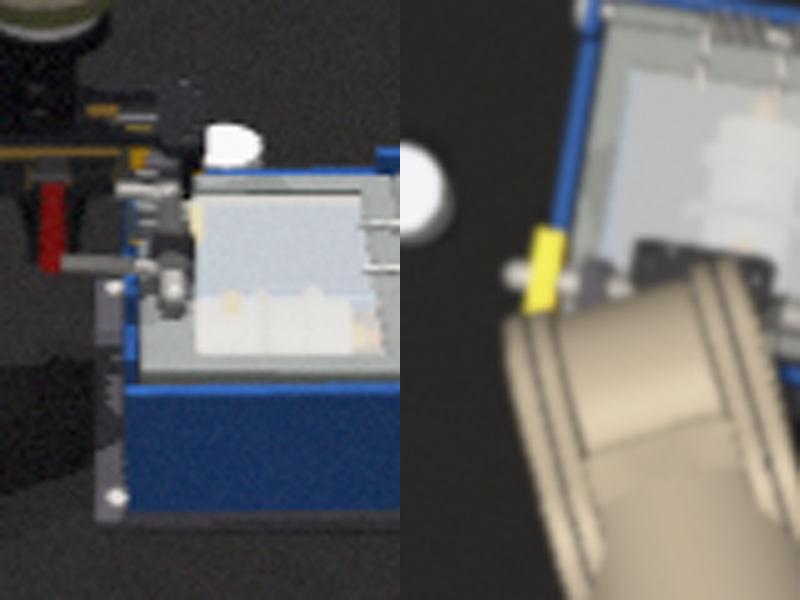

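The bolt has passed through the yellow keeper: the nose shows at (515,273) in the right-hand crop. The push met a hard stop, so I'll measure the protrusion, which should be 17 mm when home.

```bash
python3 - <<'E'
from h import *
T=eyes.capture("top");m=masks(T)["yellow"];c,s,r=blob(m,(260,110,300,230))
# profile along box y through nose: row follows the axis; sample upscaled
pt=lambda u,z:onz("top",(u[0],u[1]),z)
g=cv2.GaussianBlur(cv2.cvtColor(T,cv2.COLOR_RGB2GRAY),(1,3),0)
d=np.array([np.cos(np.radians(8.7)),np.sin(np.radians(8.7))])
p0=np.array([250+120/5,130+273.5/5])
ts=np.arange(-8,14,.5)
q=p0+ts[:,None]*d
v=cv2.remap(T,q[:,0].astype(np.float32)[None],q[:,1].astype(np.float32)[None],1)[0]
for t,a,b in zip(ts,q,v): print(t,np.round(a,1),b,np.round(pt(a,.1355)@BY*1e3,1),np.round(pt(a,.161)@BY*1e3,1))
E
```

```text
-8.0 [266.1 183.5] [40 39 36] 222.1 218.8
-7.5 [266.6 183.6] [40 39 36] 220.7 217.4
-7.0 [267.1 183.6] [40 39 36] 219.3 216.1
-6.5 [267.6 183.7] [41 39 37] 217.9 214.7
-6.0 [268.1 183.8] [41 40 38] 216.5 213.3
-5.5 [268.6 183.9] [46 44 42] 215.1 212.0
-5.0 [269.1 183.9] [52 51 49] 213.7 210.6
-4.5 [269.6 184. ] [71 69 66] 212.3 209.2
-4.0 [270.  184.1] [88 86 82] 210.9 207.9
-3.5 [270.5 184.2] [115 112 107] 209.5 206.5
-3.0 [271.  184.2] [141 138 130] 208.1 205.1
-2.5 [271.5 184.3] [161 158 150] 206.7 203.8
-2.0 [272.  184.4] [181 177 168] 205.3 202.4
-1.5 [272.5 184.5] [190 186 177] 203.9 201.0
-1.0 [273.  184.5] [199 194 185] 202.5 199.7
-0.5 [273.5 184.6] [204 199 187] 201.1 198.3
0.0 [274.  184.7] [208 203 188] 199.7 196.9
0.5 [274.5 184.8] [215 210 180] 198.3 195.6
1.0 [275.  184.9] [222 217 171] 196.9 194.2
1.5 [275.5 184.9] [229 223 152] 195.5 192.8
2.0 [276. 185.] [236 230 132] 194.1 191.5
2.5 [276.5 185.1] [239 233 116] 192.7 190.1
3.0 [277.  185.2] [242 236 101] 191.3 188.7
3.5 [277.5 185.2] [242 236  98] 189.9 187.3
4.0 [278.  185.3] [243 237  95] 188.5 186.0
4.5 [278.4 185.4] [242 236  94] 187.2 184.6
5.0 [278.9 185.5] [242 235  94] 185.8 183.2
5.5 [279.4 185.5] [238 231  96] 184.4 181.9
6.0 [279.9 185.6] [233 225  98] 183.0 180.5
6.5 [280.4 185.7] [224 214 115] 181.6 179.1
7.0 [280.9 185.8] [214 204 133] 180.2 177.8
7.5 [281.4 185.8] [210 201 155] 178.8 176.4
8.0 [281.9 185.9] [207 201 177] 177.4 175.0
8.5 [282.4 186. ] [210 204 189] 176.0 173.7
9.0 [282.9 186.1] [211 205 195] 174.6 172.3
9.5 [283.4 186.1] [206 201 192] 173.2 170.9
10.0 [283.9 186.2] [200 195 186] 171.8 169.6
10.5 [284.4 186.3] [186 182 174] 170.4 168.2
11.0 [284.9 186.4] [169 165 160] 169.0 166.8
11.5 [285.4 186.4] [148 144 141] 167.6 165.5
12.0 [285.9 186.5] [126 122 122] 166.2 164.1
12.5 [286.4 186.6] [113 110 111] 164.8 162.7
13.0 [286.9 186.7] [104 101 104] 163.4 161.4
13.5 [287.3 186.7] [100  98 101] 162.0 160.0
```

The keeper measures 14.2 mm thick, as it should, and the nose protrudes 17.0 mm, so the bolt is fully home. Next I relax the push, release and retreat.

```bash
python3 - <<'E'
from h import *
p=robot.get_obs()["tool_pos"].copy()
robot.move_linear(p+[0,0,.0005],max_speed=.05);st("relax")
robot.gripper_to(.42);o=st("open")
hit=robot.move_linear(o["tool_pos"]+[0,0,.15],max_speed=.12,max_force=8);st(hit)
if not hit:
    robot.move_pose([.35,-.40,.40],[180,0,40]);robot.sleep(.5);st("away")
S=eyes.capture("side");T=eyes.capture("top")
o=np.zeros((600,800,3),np.uint8)
o[:,:400]=cv2.resize(S[140:260,310:390],(400,600),interpolation=2);o[:,400:]=cv2.resize(T[120:240,260:340],(400,600),interpolation=2)
cv2.imwrite("pics/e.png",o[:,:,::-1])
E
```

```text
relax 11.17 [0.4723 0.0222 0.1265] [-3.8 -2.5  9.8] 0.161 49.1
open 11.88 [0.4721 0.023  0.1256] [-0.2  0.5 -0.2] 0.419 0.0
False 13.28 [0.4717 0.023  0.2749] [-0.2 -0.5  0.1] 0.419 0.0
away 15.45 [ 0.35   -0.3999  0.4   ] [ 0.5 -0.7  0. ] 0.419 0.0
```

View pics/e.png

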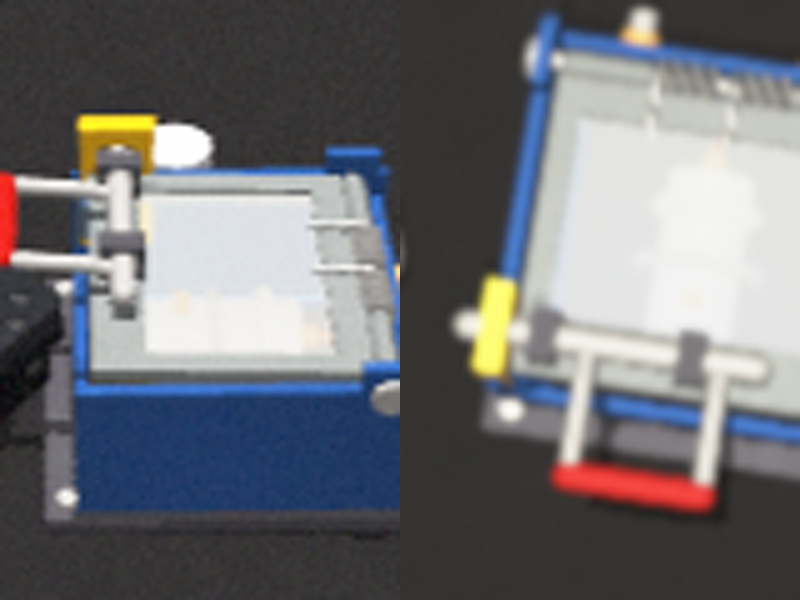

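The final view shows the guard level and the bolt through the keeper, with the nose at (455,325) and the bar at (635,487). The gripper is clear and reads no force.

```bash
python3 -c "
from plant import order
print(order.hand_in())"
```

```text
the job is handed in; nothing more can be done
None
```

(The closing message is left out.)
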